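Lock off the disc sander and try its start button

TASK

The worn disc on the disc sander is about to be changed, so make that machine safe: with shut fingertips gently press the mushroom stop button on its own push-button station until it latches in, then press its start button fully in and let it spring back, to prove that the machine is dead. Never push the start button before the stop is latched, do not touch the drum sander or its station, leave the things lying about where they are, and finish with the hand clear.

Things in the scene. Friction and masses are not known exactly. Their poses are not given: they have to be found in the camera images.
- disc_sander: fixed sanding machine on a plywood board 400 x 250 x 18 mm. Green motor, axis along y, 100 mm to +x of the origin; its near side is 175 mm from the buttons, its highest point 202 mm up. Grey push-button station with a pale cover, 75 x 160 mm, long along y, top 79 mm above the bench, centred 135 mm to -x. The +y end carries a flat sanding disc, 130 mm across, 18 mm thick. Origin: centre of the board's underside
- drum_sander: fixed sanding machine on a plywood board 400 x 250 x 18 mm. Green motor, axis along y, 100 mm to +x of the origin; its near side is 175 mm from the buttons, its highest point 202 mm up. Grey push-button station with a pale cover, 75 x 160 mm, long along y, top 79 mm above the bench, centred 135 mm to -x. The +y end carries a narrow sanding drum, 50 mm across, 75 mm long. Origin: centre of the board's underside
- disc_stop_top (a point): centre of the top of the mushroom stop button of the disc sander, a round domed head 40 mm in diameter and 18 mm high, its top 114 mm above the bench when out; it lies 135 mm to -x and 37 mm to -y of the machine's origin, in the machine's axes. It travels 7 mm straight down and this point moves with it
- disc_start_top (a point): centre of the flat top of the start button of the disc sander, a cylinder 22 mm in diameter standing 14 mm proud of the station's top, its top 93 mm above the bench when out; it lies 135 mm to -x and 37 mm to +y of the machine's origin, in the machine's axes, so 74 mm from the stop button. It travels 5 mm straight down and this point moves with it
- disc_stop (a joint): stop button of the disc sander, m: 0 = out (up), 0.007 = fully in. Over-centre latch: it resists with about 4 N at first, falling to nothing at half travel (0.0035), then snaps in by itself and stays in
- disc_start (a joint): start button of the disc sander, m: 0 = out, 0.005 = fully in. Springs back when let go; about 1 N to start, 3.5 N fully in
- drum_stop_top (a point): centre of the top of the mushroom stop button of the drum sander, a round domed head 40 mm in diameter and 18 mm high, its top 114 mm above the bench when out; it lies 135 mm to -x and 37 mm to -y of the machine's origin, in the machine's axes. It travels 7 mm straight down and this point moves with it
- drum_start_top (a point): centre of the flat top of the start button of the drum sander, a cylinder 22 mm in diameter standing 14 mm proud of the station's top, its top 93 mm above the bench when out; it lies 135 mm to -x and 37 mm to +y of the machine's origin, in the machine's axes, so 74 mm from the stop button. It travels 5 mm straight down and this point moves with it
- drum_stop (a joint): stop button of the drum sander, m: 0 = out (up), 0.007 = fully in. Over-centre latch: it resists with about 4 N at first, falling to nothing at half travel (0.0035), then snaps in by itself and stays in
- drum_start (a joint): start button of the drum sander, m: 0 = out, 0.005 = fully in. Springs back when let go; about 1 N to start, 3.5 N fully in
- shoe_last: loose shoe last, 265 mm long, 100 mm wide, 106 mm high, bare heel and cork forepart, sole down, between the two machines; origin on its underside at mid length, toe to +x
- spanner: loose steel spanner, 170 x 38 x 8 mm, lying on the disc sander's board between station and motor; origin at the centre of its underside, length along x
- sleeve: loose spare sanding sleeve, a thin tube 52 mm in diameter and 75 mm high, standing on the drum sander's board; origin at the centre of its underside
There are look-alikes about, which are no part of the job. There is more than one size of the spanner; the one meant has the size given above. There is more than one size of the sleeve; the one meant has the size given above.

How it is judged:
By the outcome, as a careful person would: the job done as asked, in the order asked, and still so for the second after the job is handed in, with the robot touching nothing.
It also fails if it takes over 42 s, if anything falls off the work surface, if the arm or the gripper's body presses on something with over 40 N, if the wrist force passes 120 N, or if a joint passes its speed limit or range.

ROBOT

A 6-joint arm with a two-finger parallel gripper is mounted at the origin on the work surface. World frame = base frame: x ahead of the robot, y to its left, z up, the work surface at z = 0. Lengths are in m, angles in degrees, forces in N, time in s.
With the tool pointing down it reaches from about 0.3 to 0.775 m from the base axis. Payload 14.6 kg.
Tool frame: the origin (TCP) lies on the centre line of the jaws, within the pads' length; the fingertips stand 17 mm ahead of it and the grasp point (between the pads) lies 2 mm behind it; z points along the fingers, y is the direction in which the jaws open and shut (so a half turn about z gives the same grasp; the last joint's range is limited). The gripper opens to 94 mm and grips with 3 to 60 N. Pads are 16 mm wide; open, the fingers measure 119 mm over their backs; the gripper's body (75 mm by 177 mm) begins 78 mm behind the grasp point.
Start: joints at [-74.232, 17.183, 87.147, -0, 75.671, -3.816], TCP at [0.184, -0.518, 0.222] pointing down, gripper open.
Joint ranges: [-173.82, 173.82], [-45.26, 126.66], [13.44, 144.39], [-59.66, 239.66], [0, 175.72], [-146.38, 146.38]. Speed limits (degrees/s): [127.2, 127.2, 147.25, 180, 180, 180].

INTERFACE

Orientations are given as a 3x3 rotation matrix whose columns are the frame's x, y, z axes.
In Python, from station import ctrl gives the robot as it stands. Calls block until the motion is done:
- ctrl.move_pose(position, orientation): joint-space move of the TCP to a pose.
- ctrl.movel(position, orientation=None, v=0.15, force_limit=None): straight line of the TCP; orientation=None keeps the orientation; v is the mean speed in m/s. With force_limit (N) it stops when the force on the tool has changed by that much, and returns True; else False.
- ctrl.move_j(angles): joint-space move.
- ctrl.let_go() and ctrl.close(strength=None): open the fingers fully, or close them until they stop; strength is the grip in N (None keeps the last).
- ctrl.hold(seconds).
- ctrl.inverse_kinematics(position, orientation): joint angles nearest the present ones, or None.
- ctrl.read_state(): the state.
- ctrl.grab_frame(name): name is "scene" or "top"; returns the picture (384x512x3 uint8, red, green, blue); there is no depth.
- ctrl.camera_model(name): a dict with "K" (3x3 intrinsics, pixels), "xyz" and "orientation" of the camera in the world. Camera axes: x right, y up, looking along -z (the intrinsics and any distortion apply to the point x, -y, -z); pixel columns grow to the right and rows downward; lengths in m; the calibration is good to about 2 mm. A picture is of the moment at which its call begins. camera_model takes no time and is no camera call.
A pose or a line that the arm cannot do raises ctrl.PlanningError and nothing moves.
- ctrl.hand_in(): hands the job in, once; it reports no verdict.
Trained networks look in the newest picture that a camera, given by its name, has taken for a name from the list of things; names that differ only in an ending like _2 or _b are one class to them, and where a whole thing is asked for, a point or a joint stands for the part that bears it (a point fixed in the world has none). Each returns a list of dicts, best first, with "p" (0 to 1); they miss things now and then, are a little off and sometimes report something else, mostly with a low value. They report only what shows in the picture. A call takes as long as a camera call. They do not tell look-alikes from the thing itself.
- ctrl.outline_of(query, camera): "region" (384x512 bool, what is visible of it).
- ctrl.mark_of(query, camera): "at" ([x, y, z] in m, in world coordinates, good to about 4 mm: a listed point, or the origin of a listed thing).
The state is a dict: "time": time; "joint_pos": joint angles; "joint_velocities": joint speeds; "tau": joint torques, N m; "tool_pos": TCP position; "orientation": TCP orientation; "wrist_force": force on the tool from outside, world axes, zero at the start; "wrist_torque": the same for the moment, N m; "width": opening from 0.0 (shut) to 1.0 (fully open).
Only numpy, scipy, OpenCV 4.12 (cv2) and the standard library are available. Lean on these libraries where they do the work, as an engineer would, in place of code of your own. Each camera call takes 0.05 s, during which the arm holds its last target. There are 200 camera calls.

## Working session

There is one attempt and no reset: what is moved stays moved. The work goes in short steps, each a Python script; the robot and the scene stay as the last script left them, time stands still between calls to the robot, and variables do not carry over. Pictures are saved under pics/ and viewed, about 8 in all and at most 12, crops included, and the job is handed in when it is done.

```bash
mkdir -p pics; python3 - <<'E'
from station import ctrl
import cv2,numpy as np
for c in("scene","top"):
    im=ctrl.grab_frame(c); cv2.imwrite(f"pics/{c}0.png",im[:,:,::-1])
    m=ctrl.camera_model(c); K=np.array(m["K"]);print(c,{k:v for k,v in m.items()})
    for q in("disc_sander","drum_sander","disc_stop_top","disc_start_top","drum_stop_top","drum_start_top","shoe_last"):
        for d in ctrl.mark_of(q,c)[:3]:
            p=np.array(d["at"]); x=np.array(m["orientation"]).T@(p-np.array(m["xyz"])); u=K@[x[0],-x[1],-x[2]]
            print(q,round(d["p"],2),p.round(3),(u[:2]/u[2]).round())
s=ctrl.read_state();print(s["time"],s["tool_pos"],s["orientation"])
E
```

```text
scene {'K': array([[377.31078702,   0.        , 252.8510052 ],
       [  0.        , 377.31078702, 192.23996681],
       [  0.        ,   0.        ,   1.        ]]), 'xyz': array([1.06024753, 1.04425929, 0.79784117]), 'orientation': array([[-0.87659928, -0.27025438,  0.39816614],
       [ 0.48102534, -0.46850362,  0.74102563],
       [-0.01372314,  0.84111053,  0.54068914]])}
disc_sander 0.76 [0.61  0.305 0.004] [269. 257.]
disc_sander 0.38 [0.566 0.322 0.022] [284. 252.]
drum_sander 0.96 [ 0.606 -0.289  0.   ] [198. 174.]
drum_sander 0.22 [ 0.473 -0.333  0.113] [221. 139.]
disc_stop_top 0.64 [0.481 0.257 0.113] [297. 208.]
disc_start_top 0.35 [0.468 0.333 0.091] [314. 226.]
disc_start_top 0.35 [ 0.469 -0.331  0.115] [222. 139.]
drum_stop_top 0.55 [ 0.472 -0.334  0.113] [221. 139.]
drum_stop_top 0.34 [ 0.605 -0.289  0.004] [198. 173.]
drum_start_top 0.38 [0.612 0.302 0.002] [268. 257.]
shoe_last 0.81 [ 0.577  0.018 -0.004] [237. 209.]
shoe_last 0.28 [0.611 0.302 0.003] [268. 257.]
top {'K': array([[364.00680313,   0.        , 251.71307433],
       [  0.        , 364.00680313, 188.23
[... 184 characters left out ...]
[-0.99982528, -0.0124555 ,  0.01393796],
       [ 0.01177294,  0.15956885,  0.9871166 ]])}
disc_sander 0.78 [ 0.614  0.304 -0.001] [175. 165.]
drum_sander 0.85 [ 0.603 -0.292 -0.002] [348. 167.]
drum_sander 0.5 [ 0.47  -0.331  0.111] [374. 201.]
disc_stop_top 0.66 [0.478 0.253 0.119] [184. 200.]
disc_start_top 0.39 [0.47  0.334 0.093] [159. 204.]
drum_stop_top 0.69 [ 0.468 -0.331  0.11 ] [374. 201.]
drum_start_top 0.45 [ 0.474 -0.259  0.094] [349. 200.]
shoe_last 0.81 [0.578 0.018 0.002] [259. 175.]
0.8 [ 0.18433636 -0.51817181  0.22244924] [[ 9.42152198e-01  3.35185375e-01  1.05527684e-05]
 [ 3.35185375e-01 -9.42152198e-01  6.09872029e-06]
 [ 1.19865158e-05 -2.20878909e-06 -1.00000000e+00]]
```

View pics/scene0.png

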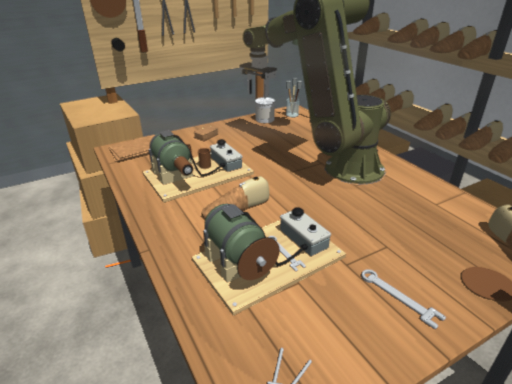

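View pics/top0.png

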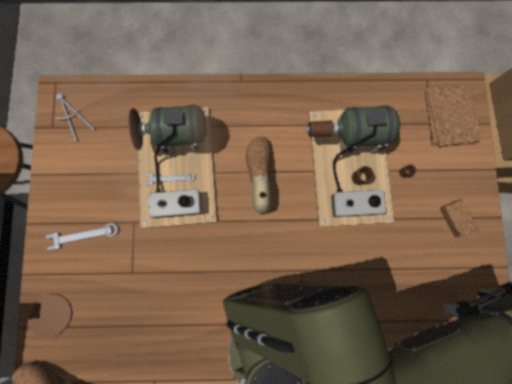

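The disc (flat, top pixel 136,130) is on the left machine. Its station is at (175,203), with the stop near (184,200) and the start near (159,204). The right machine has the drum (322,128), so it isn't the one meant. I'll confirm this in an enlarged crop.

```bash
python3 - <<'E'
import cv2,numpy as np
a=cv2.imread("pics/top0.png")[95:235,120:230];b=cv2.imread("pics/scene0.png")[190:290,195:345]
a=cv2.resize(a,None,fx=4,fy=4,interpolation=2)
b=cv2.resize(b[:, 65:150],None,fx=4,fy=4,interpolation=2)
h=max(a.shape[0],b.shape[0]);o=np.zeros((h,a.shape[1]+b.shape[1],3),np.uint8)
o[:a.shape[0],:a.shape[1]]=a;o[:b.shape[0],a.shape[1]:]=b
cv2.imwrite("pics/crop1.png",o);print(o.shape)
E
```

```text
(560, 780, 3)
```

View pics/crop1.png

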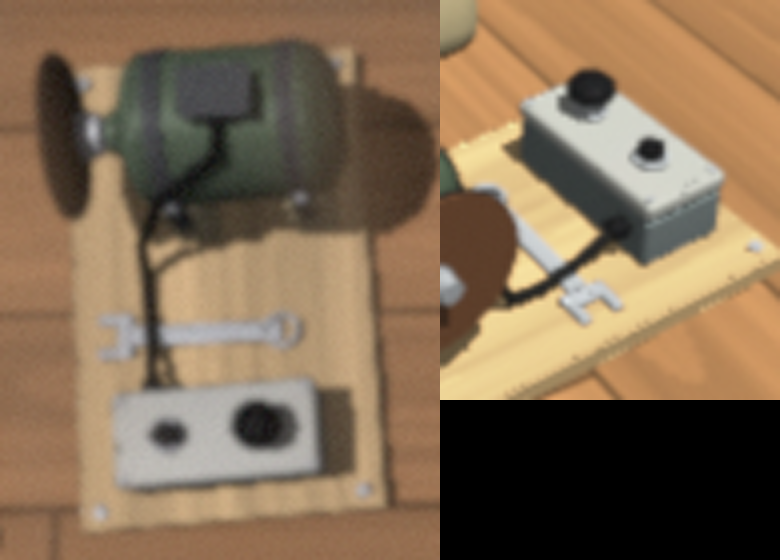

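The crop confirms it: this is the flat-disc machine. The wide mushroom is at crop (260,424) and the small start button at (169,434). Next I'll turn both views' pixels into positions on the known height planes.

```bash
python3 - <<'E'
from station import ctrl
import numpy as np
def ray(c,u,v,z):
    m=ctrl.camera_model(c);d=np.linalg.inv(m["K"])@[u,v,1];d=np.array(m["orientation"])@[d[0],-d[1],-d[2]]
    p=np.array(m["xyz"]);return (p+d*(z-p[2])/d[2]).round(4)
f=lambda x,o:(x+.5)/4-.5+o
for n,c,x,y,z in(("start","top",169,434,.090),("start","scene",651-440,149,.090),("stop","top",258,424,.107),("stop","scene",591-440,86,.107)):
    o=(120,95) if c=="top" else (260,190)
    print(n,c,ray(c,f(x,o[0]),f(y,o[1]),z))
# cover corners from the top crop
for x,y in((115,393),(316,379),(321,472),(118,487)): print(ray("top",f(x,120),f(y,95),.079))
E
```

```text
start top [0.4729 0.3258 0.09  ]
start scene [0.4762 0.3341 0.09  ]
stop top [0.4776 0.2537 0.107 ]
stop scene [0.4833 0.2631 0.107 ]
[0.5075 0.3718 0.079 ]
[0.5167 0.2131 0.079 ]
[0.4426 0.2085 0.079 ]
[0.433  0.3672 0.079 ]
```

```bash
cat > h.py <<'E'
from station import ctrl
import numpy as np, cv2
a=np.radians(3.3);c,s=np.cos(a),np.sin(a)
R=np.array([[c,s,0],[s,-c,0],[0,0,-1.]])
STOP=np.array([.478,.256]);START=np.array([.4735,.330])
def at(p,tip): return [p[0],p[1],tip+.017]
def st(): 
    q=ctrl.read_state();print(round(q["time"],2),np.round(q["tool_pos"],4),np.round(q["wrist_force"],2),round(q["width"],3));return q
def proj(cn,p):
    m=ctrl.camera_model(cn);x=np.array(m["orientation"]).T@(np.array(p)-m["xyz"]);u=np.array(m["K"])@[x[0],-x[1],-x[2]];return u[:2]/u[2]
def snap(name,p,z):
    o=[]
    for cn in("top","scene"):
        im=np.ascontiguousarray(ctrl.grab_frame(cn)[:,:,::-1]);u,v=proj(cn,[*p,z]).round().astype(int)
        im=cv2.copyMakeBorder(im,60,60,60,60,0)[v+20:v+100,u+20:u+100]
        o.append(cv2.resize(im,(400,400),interpolation=2))
    cv2.imwrite(f"pics/{name}.png",np.hstack(o))
E
python3 - <<'E'
from h import *
ctrl.close(10)
p=ctrl.read_state()["tool_pos"]
ctrl.movel([p[0],p[1],.30])
ctrl.move_pose(at(STOP,.20),R); ctrl.movel(at(STOP,.135)); st(); snap("hover",STOP,.114)
for q in("top","scene"): print(proj(q,[*STOP,.135]),proj(q,[*STOP,.114]))
E
```

```text
6.39 [0.4784 0.256  0.1528] [-0.32  0.38  0.5 ] 0.007
[181.74982118 199.344854  ] [182.97020677 200.23256144]
[297.93559437 202.15688092] [297.59556147 207.68271075]
```

View pics/hover.png

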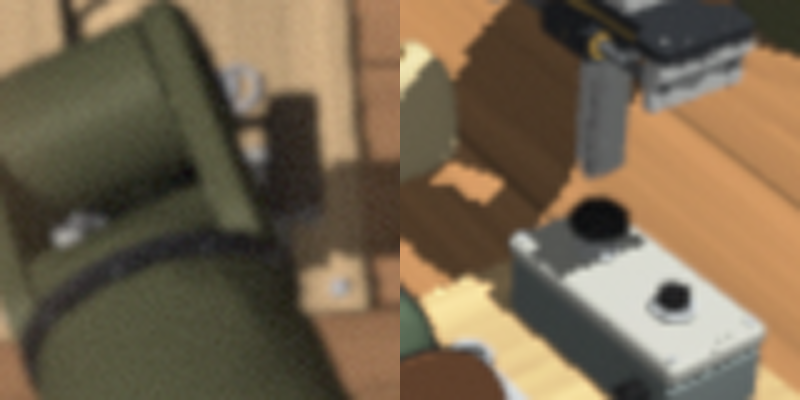

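In the scene view the tip at (603,172) stands centred over the mushroom at (600,205), within a few mm. I'll shift it 2 mm towards +y and press gently.

```bash
sed -i 's/\[.478,.256\]/[.479,.258]/;s/\[.4735,.330\]/[.4745,.331]/' h.py; python3 - <<'E'
from h import *
ctrl.movel(at(STOP,.120),v=.04);q0=st()
for t in np.arange(.116,.1055,-.001):
    r=ctrl.movel(at(STOP,t),v=.012,force_limit=10); st()
    if r: print("limit",t);break
ctrl.movel(at(STOP,.135),v=.06);st();snap("latched",STOP,.107)
E
```

```text
7.02 [0.479  0.258  0.1369] [-0.84 -0.04  0.76] 0.004
7.5 [0.479 0.258 0.133] [ 0.08  0.54 -0.82] 0.007
7.75 [0.479 0.258 0.132] [-0.8  -0.35  0.56] 0.004
8.0 [0.4791 0.2581 0.1311] [0.85 0.53 1.11] 0.004
8.25 [0.4791 0.258  0.1301] [0.49 0.22 2.6 ] 0.003
8.5 [0.479  0.258  0.1289] [ 1.28 -0.01  0.91] 0.009
8.75 [0.4788 0.2579 0.1277] [-0.89 -0.44  0.15] 0.005
9.0 [0.4789 0.258  0.1269] [-0.13  0.31  0.01] 0.007
9.25 [0.479  0.258  0.1259] [ 0.61 -0.11 -0.18] 0.004
9.5 [0.479 0.258 0.125] [-0.23  0.6   0.11] 0.006
9.75 [0.4791 0.258  0.1241] [ 0.9  -0.72  1.14] 0.005
10.0 [0.4792 0.2581 0.1238] [-2.35 -1.47  8.09] 0.004
10.63 [0.4789 0.258  0.1519] [0.72 0.3  0.1 ] 0.003
```

View pics/latched.png

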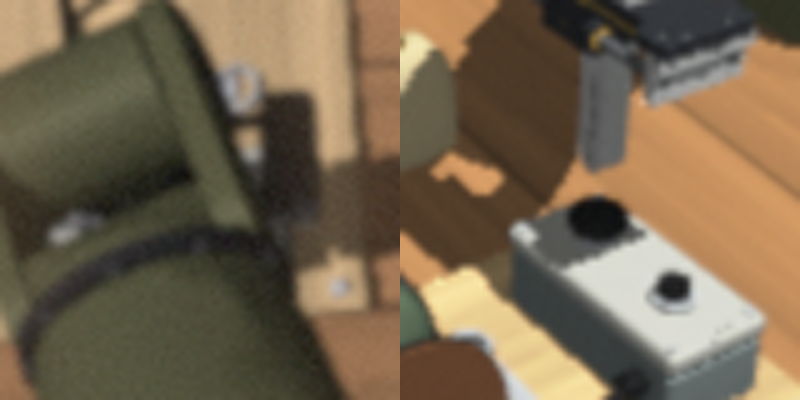

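The force rose to about 2.6 N, fell to nothing at mid-travel, and hit a hard stop at full travel (tip at 0.1068 m). Relative to the cover, the head now sits about 2 px lower, so the stop is latched. Next is the start button.

```bash
python3 - <<'E'
from h import *
ctrl.movel(at(START,.135),v=.1);ctrl.movel(at(START,.098),v=.06);st()
for t in np.arange(.095,.0855,-.001):
    r=ctrl.movel(at(START,t),v=.012,force_limit=9); st()
    if r: print("limit",t);break
ctrl.hold(.2);st()
ctrl.movel(at(START,.12),v=.06);ctrl.movel(at(START,.22),v=.15);st();snap("start",START,.093)
E
```

```text
12.38 [0.4746 0.3311 0.1152] [ 0.   -0.41  0.57] 0.004
12.78 [0.4745 0.331  0.112 ] [ 0.28  0.32 -0.53] 0.001
13.03 [0.4745 0.331  0.111 ] [0.23 0.57 0.35] 0.007
13.28 [0.4746 0.331  0.1101] [0.35 0.84 0.71] 0.001
13.53 [0.4746 0.3311 0.1091] [ 0.63 -0.54  2.28] 0.005
13.78 [0.4745 0.331  0.108 ] [0.18 0.84 1.79] 0.003
14.03 [0.4746 0.331  0.107 ] [0.67 0.22 2.02] 0.004
14.28 [0.4746 0.331  0.106 ] [1.11 0.8  3.85] 0.006
14.53 [0.4746 0.331  0.1052] [-0.15  0.82  5.77] 0.004
14.78 [0.4746 0.3311 0.105 ] [-4.22 -1.93 13.52] 0.005
15.03 [0.4747 0.3311 0.1049] [-6.96 -4.38 21.96] 0.006
15.23 [0.4747 0.3311 0.1049] [-6.68 -4.66 21.86] 0.002
16.77 [0.4742 0.3308 0.2358] [0.14 0.23 0.4 ] 0.003
```

View pics/start.png

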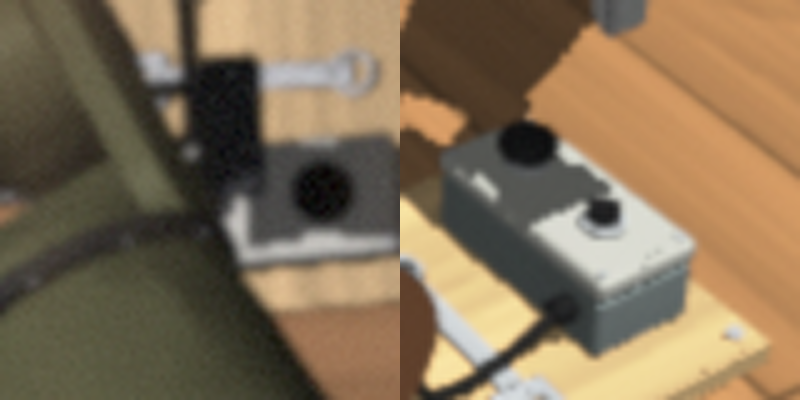

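The start button went the full 5 mm to its hard stop and has sprung back, showing proud at (603,212). The mushroom is still down at (527,143), and the hand is well above everything.

```bash
python3 - <<'E'
from h import *
ctrl.hold(.3);st();print(ctrl.hand_in())
E
```

```text
17.17 [0.4745 0.331  0.2367] [ 0.16 -0.1  -0.89] 0.005
the job is handed in; nothing more can be done
None
```

The disc sander's stop button is latched in and its start button was then pressed fully and released. I handed the job in at 17.2 s.

- **Stop button:** the force rose to about 2.6 N, fell to nothing past half travel, and met the hard stop at full 7 mm travel. The picture afterwards shows the head still down.
- **Start button:** I pressed it only after the stop had latched. It met its hard stop at 5 mm, and the picture shows it standing proud again after I let go. The last two press steps pushed on past the hard stop, to about 22 N instead of the roughly 9 N I had planned; the force limit did not stop the motion because it counts afresh for each small step.
- **Finish:** the fingertips were shut and clear, at about 0.22 m height, with no contact force. I never reached for the drum sander, its station or the loose things, though I took no full picture at the end to confirm they hadn't moved.
- **Disagreement between cameras:** the two cameras put the buttons up to 9 mm apart, so I aimed between them. The scene view showed the fingertips over the stop button before I pressed it; for the start button I relied on the forces.

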